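# Fit the slicing disc and close its hold-down

## Task

Fit the slicing disc on the slicer's round base: lower its hub into the bore and, since the cross-shaped drive key inside has stopped at an unknown angle, turn the disc under light pressure until you feel it drop over the key and its flange lies flush on the base all round. Only then swing the hinged two-tined hold-down shut over it, all the way down. Be gentle: do not force the disc against the key, do not press the hold-down onto a disc that stands proud, and leave the other things on the worktop where they are.

Things in the scene. Friction and masses are not known exactly. Their poses are not given: they have to be found in the camera images.
- disc: Loose steel slicing disc, 0.25 kg. Origin: centre of the hub's underside, z up its axis. Hub of four lugs, z 0 to 22 mm, 43x43 mm (60 over corners), with a cross slot 11.6 mm wide along the disc's x and y between them. Flange 84 mm across, z 22 to 28 mm. Black wing grip on top: 46 mm along x, 14 mm along y, z 28 to 64 mm. Stands on its hub.
- base: Grey round drive base of the slicer, fixed. Origin: centre of its underside, on the bore's axis, z up. Foot plate 128x140x8 mm, housing 92 mm across, 38 mm high; bore 63 mm across, floor at z = 14 mm. Hinge of the hold-down on the +y side, small dial on the -y side. Disc fully home (flange on rim): disc origin at z = 16 mm here; lugs standing on the key: z = 25 mm.
- base_rim (a point): Centre of the bore's mouth, 38 mm above the base's underside; the disc's flange comes to rest on the rim round it.
- key_top (a point): Point on the bore's axis at the top of the drive key, 25 mm above the base's underside. The key is a steel cross of two bars 52 mm long, 8 mm thick, 11 mm high on the bore's floor. Its angle is not measured (this point's axes are the base's) and may be any; the disc fits every 90 degrees, with about 4 degrees of play either way. It cannot be turned by hand.
- clamp (a joint): Hinge of the steel hold-down, rad: 0 = shut (level, 1.5 mm above a seated disc's flange), 1.57 = upright, 2.3 = fully open. It stays where it is left; moving it takes about 2 to 3 N at its bar.
- clamp_hinge (a point): Point on the hold-down's hinge axis, 54 mm from the base's axis on its +y side, 50 mm above its underside; the hinge axis runs along the base's x.
- clamp_bar (a point): Middle of the hold-down's bar: round, 10 mm thick, 84 mm long along the base's x, 134 mm from the hinge axis. At joint value q it is at y = 54 - 134 cos q, z = 50 + 134 sin q mm in the base's frame. Two tines 10 mm wide, 33 mm either side of its middle, carry it and pass either side of the disc's wing grip.
- moka_pot: Bystander, to be left alone: metal stovetop coffee pot with black handle, 98x155x174 mm. Origin at the centre of its underside.
- spice_jar: Bystander, to be left alone: square glass spice jar with cap, 40x40x98 mm. Origin at the centre of its underside.
- tomato: Bystander, to be left alone: tomato, 74 mm wide, 69 mm tall. Origin at the centre of its underside.
- garlic: Bystander, to be left alone: garlic bulb, 60 mm. Origin at the centre of its underside.
- tin: Bystander, to be left alone: small round food tin, 75 mm wide, 58 mm tall. Origin at the centre of its underside.
- teaspoon: Bystander, to be left alone: teaspoon, 130x27x11 mm. Origin at the centre of its underside.
- salt_shaker: Bystander, to be left alone: salt shaker, 44 mm wide, 90 mm tall. Origin at the centre of its underside.
- tape_roll: Bystander, to be left alone: roll of tape, 104 mm wide, 25 mm tall, lying flat. Origin at the centre of its underside.
- peg_b: Bystander, to be left alone: wooden clothes peg, 15x72x12 mm. Origin at the centre of its underside.
Things that resemble listed ones, but are neither listed nor needed, are in the scene too. Of the things that look like the base, the larger one is meant.

How it is judged:
By the outcome, as a careful person would: the job done as asked, in the order asked, and still so for the second after the job is handed in, with the robot touching nothing.
It also fails if it takes over 72 s, if anything falls off the work surface, if the arm or the gripper's body presses on something with over 40 N, if the wrist force passes 120 N, or if a joint passes its speed limit or range.

## Robot

A 6-joint arm with a two-finger parallel gripper is mounted at the origin on a cart in front of the work surface, level with it; the furniture and walls round the work are solid. World frame = base frame: x ahead of the robot, y to its left, z up, the work surface at z = 0. Lengths are in mm, angles in rad, forces in N, time in s.
With the tool pointing down it reaches from about 350 to 850 mm from the base axis. Payload 8.1 kg.
Tool frame: the origin (TCP) lies at the very end of the fingers, on their centre line; the grasp point (between the pads) lies 19 mm behind it (r.pinch_z is the distance from the TCP to the grasp point, in mm); z points along the fingers, y is the line along which they close (so a half turn about z gives the same grasp; the last joint's range is limited). The gripper opens to 93 mm and grips with 3 to 60 N. Pads are 15 mm wide; open, the fingers measure 128 mm over their backs; the gripper's body (75 mm by 188 mm) begins 65 mm behind the grasp point.
Start: joints at [-1.384, 0.13, 1.488, -0, 1.523, -0.085], TCP at [161.1, -577.972, 218.635] pointing down, gripper open.
Joint ranges: [-2.96, 2.96], [-0.89, 2.26], [0.02, 2.5], [-1.34, 4.48], [0, 2.73], [-2.66, 2.66]. Speed limits (rad/s): [2.39, 2.39, 2.79, 3.14, 3.14, 3.14].

## Interface

Orientations are given as a unit quaternion [w, x, y, z].
In Python, from station import r, effector, kinematics, imaging, readout gives the robot as it stands. Calls block until the motion is done:
- r.reach(position, orientation): joint-space move of the TCP to a pose.
- r.movel(position, max_speed=150, rot=None): straight line of the TCP; rot=None keeps the orientation; max_speed is the mean speed in mm/s.
- r.set_joints(angles): joint-space move.
- effector.gripper_to(opening): finger opening in mm; the grip force is fixed at half the most; returns when the fingers have stopped.
- r.hold(seconds).
- kinematics.solve_ik(position, orientation): joint angles nearest the present ones, or None.
- imaging.grab_frame(name): name is "side" or "top" or "wrist"; returns the picture (384x512x3 uint8, red, green, blue); there is no depth.
- imaging.camera_model(name): a dict with "fx", "fy", "cx", "cy" (pixels), "extrinsics" (4x4, takes a point from camera to world coordinates). Camera axes: x right, y up, looking along -z (the intrinsics and any distortion apply to the point x, -y, -z); pixel columns grow to the right and rows downward; lengths in mm; the calibration is good to about 2 mm. A picture is of the moment at which its call begins: read the wrist's pose just before it. camera_model takes no time and is no camera call; for the wrist camera it gives the pose at the moment of the call.
A pose or a line that the arm cannot do raises r.MotionError and nothing moves.
- r.close_job(): hands the job in; it is judged then, once.
Readings, each from a call of its own:
- readout.current_time_s(): time.
- readout.current_q(): joint angles.
- readout.current_qd(): joint speeds.
- readout.current_tau(): joint torques, N m.
- readout.current_eef_pos(): TCP position.
- readout.current_ee_rot(): TCP orientation.
- readout.current_contact_force(): force on the tool from outside, world axes, zero at the start.
- readout.current_torque(): the same for the moment, N m.
- readout.current_opening(): finger opening in mm.
- readout.current_finger_force(): force on a finger pad.
Only numpy, scipy, OpenCV 4.12 (cv2) and the standard library are available. Lean on these libraries where they do the work, as an engineer would, in place of code of your own. Each camera call takes 0.05 s, during which the arm holds its last target. There are 200 camera calls.

## Working session

There is one attempt and no reset: what is moved stays moved. The work goes in short steps, each a Python script; the robot and the scene stay as the last script left them, time stands still between calls to the robot, and variables do not carry over. Pictures are saved under pics/ and viewed, at most 10 in all, crops included, and the job is handed in when it is done.

```bash
ls; mkdir -p pics; python3 - <<'E'
from station import r, effector, kinematics, imaging, readout
import cv2,numpy as np
for n in("side","top"):
    a=imaging.grab_frame(n);cv2.imwrite(f"pics/{n}0.png",cv2.resize(a[:,:,::-1],(800,600),interpolation=cv2.INTER_CUBIC))
    m=imaging.camera_model(n);print({k:(np.round(v,3).tolist() if not isinstance(v,str) else v) for k,v in m.items()})
print(readout.current_ee_rot(),readout.current_time_s())
E
```

```text
pics
{'fx': 460.64, 'fy': 460.64, 'cx': 257.772, 'cy': 192.026, 'extrinsics': [[0.994, 0.083, -0.074, 376.449], [-0.11, 0.67, -0.734, -1034.762], [-0.011, 0.737, 0.675, 947.729], [0.0, 0.0, 0.0, 1.0]]}
{'fx': 352.744, 'fy': 352.744, 'cx': 251.557, 'cy': 194.539, 'extrinsics': [[0.016, 0.993, -0.12, 323.822], [-1.0, 0.013, -0.023, -75.201], [-0.022, 0.121, 0.992, 1314.573], [0.0, 0.0, 0.0, 1.0]]}
[-8.28490808e-04  9.90780995e-01  1.35470781e-01 -2.00817330e-05] 0.1
```

View pics/side0.png

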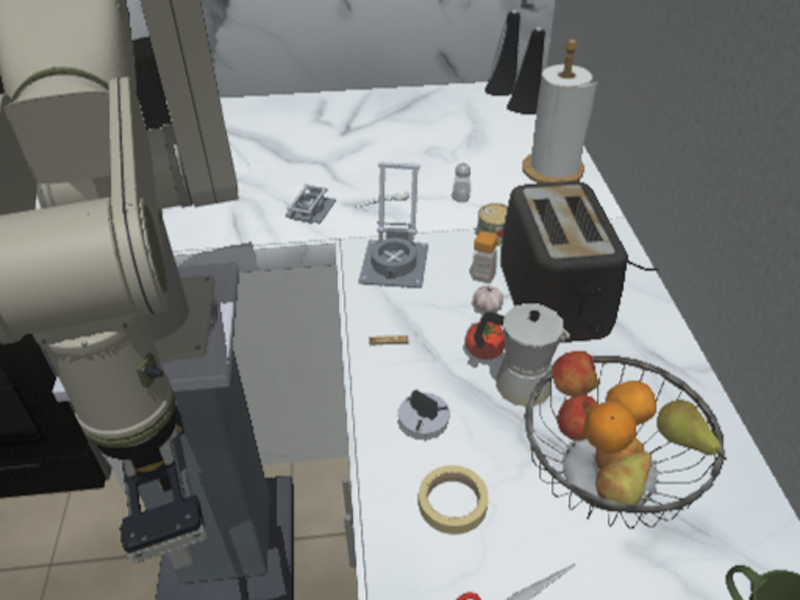

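View pics/top0.png

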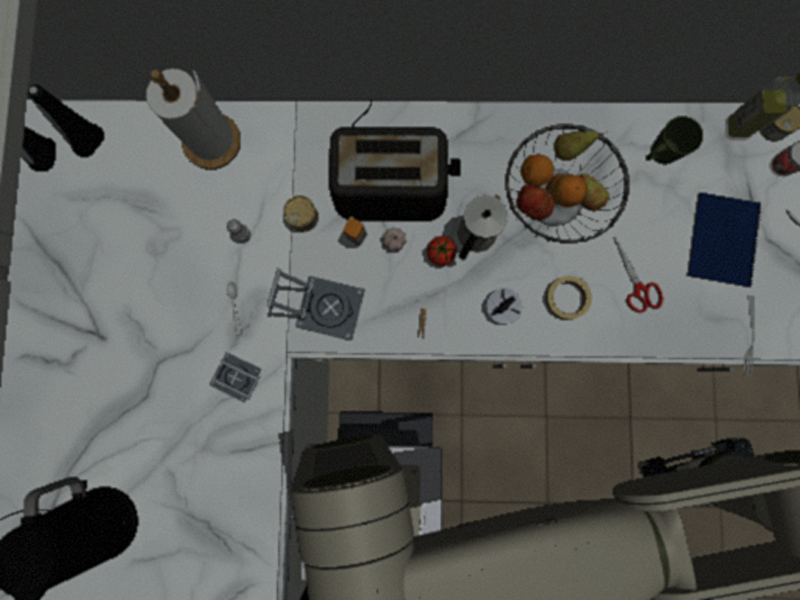

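Candidates in the top view (800x600): the slicer base could be the large one at (331,308) or the small one at (235,377). I choose the larger. The disc is the only winged one, at (503,306); the tape roll at (568,298) is not it. In the side view these are base (393,257), small look-alike (310,203) and disc (424,412).

```bash
cat > h.py <<'E'
from station import r, effector, kinematics, imaging, readout
import cv2,numpy as np
from scipy.spatial.transform import Rotation as R
def ray(m,u,v):
    E=np.array(m["extrinsics"]);d=E[:3,:3]@np.array([(u-m["cx"])/m["fx"],-(v-m["cy"])/m["fy"],-1.]);return E[:3,3],d
def onz(m,u,v,z):
    o,d=ray(m,u,v);return (o+d*(z-o[2])/d[2])
def proj(m,p):
    E=np.array(m["extrinsics"]);c=E[:3,:3].T@(np.array(p,float)-E[:3,3]);return np.array([m["cx"]+m["fx"]*c[0]/-c[2],m["cy"]-m["fy"]*c[1]/-c[2]])
def quat(th):  # tool down, tool y axis (closing) along world angle th
    y=np.array([np.cos(th),np.sin(th),0]);z=np.array([0,0,-1.]);x=np.cross(y,z)
    q=R.from_matrix(np.c_[x,y,z]).as_quat();return [q[3],q[0],q[1],q[2]]
E
python3 - <<'E'
from h import *
mt=imaging.camera_model("top");ms=imaging.camera_model("side");s=.64
print(mt.keys())
for n,t,sd,z in(("base",(331,308),(393,257),30),("disc",(503,306),(424,412),28),("small",(235,377),(310,203),20),("clampbar",(274,292),(399,165),170)):
    print(n,onz(mt,t[0]*s,t[1]*s,z),onz(ms,sd[0]*s,sd[1]*s,z))
T=cv2.imread("pics/top0.png");S=cv2.imread("pics/side0.png")
f=lambda a,x,y,w:cv2.resize(a[y-w:y+w,x-w:x+w],(390,290) if 0 else (290,290),interpolation=cv2.INTER_CUBIC)
cv2.imwrite("pics/c1.png",np.vstack([np.hstack([f(T,300,325,85),f(T,503,306,45)]),np.hstack([f(S,380,220,80),f(S,424,412,45)])]))
# look poses
for n,p in(("disc",onz(mt,503*s,306*s,28)),("base",onz(mt,331*s,308*s,30))):
  for th in (0,np.pi/2,-np.pi/2,np.pi): print(n,th,kinematics.solve_ik([p[0],p[1],300],quat(th)))
E
```

```text
dict_keys(['fx', 'fy', 'cx', 'cy', 'extrinsics'])
base [468.04632189 100.95721878  30.        ] [471.22409368  92.80039272  30.        ]
disc [ 478.36309015 -302.29434082   28.        ] [ 481.4041216  -305.98756842   28.        ]
small [303.45894407 323.11159146  20.        ] [306.62271189 319.15115813  20.        ]
clampbar [484.65639463 203.22373529 170.        ] [498.14309757 211.15861769 170.        ]
disc 0 [-6.54174141e-01  1.84757769e-02  1.45885039e+00 -4.44089210e-16
  1.66426649e+00 -6.54174141e-01]
disc 1.5707963267948966 [-6.54174141e-01  1.84757769e-02  1.45885039e+00 -4.44089210e-16
  1.66426649e+00 -2.22497047e+00]
disc -1.5707963267948966 [-6.54174141e-01  1.84757769e-02  1.45885039e+00 -4.44089210e-16
  1.66426649e+00  9.16622185e-01]
disc 3.141592653589793 [-6.54174141e-01  1.84757769e-02  1.45885039e+00 -4.44089210e-16
  1.66426649e+00  2.48741851e+00]
base 0 [ 1.05307932e-01 -2.20564456e-01  1.68194417e+00 -4.44089210e-16
  1.68021294e+00  1.05307932e-01]
base 1.5707963267948966 [ 1.05307932e-01 -2.20564456e-01  1.68194417e+00 -4.44089210e-16
  1.68021294e+00 -1.46548839e+00]
base -1.5707963267948966 [ 1.05307932e-01 -2.20564456e-01  1.68194417e+00 -4.44089210e-16
  1.68021294e+00  1.67610426e+00]
base 3.141592653589793 None
```

View pics/c1.png

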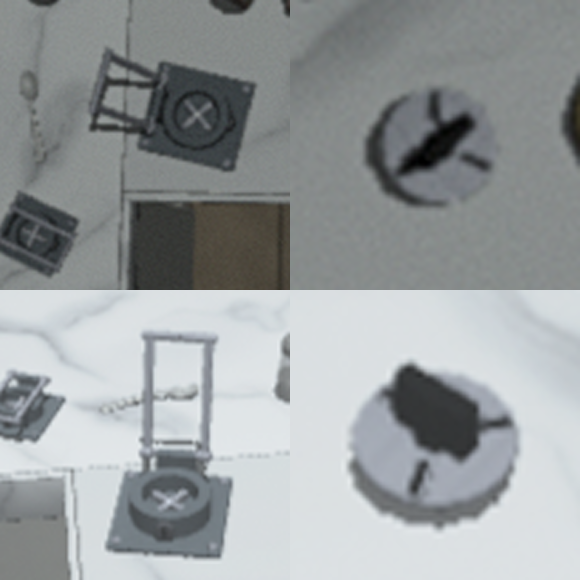

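The crop confirms the choice. The large base has a cross key, with its hold-down a bit past upright on the +y side (world left). The disc with the black wing lies alone. Next I take near views from the wrist.

```bash
python3 - <<'E'
from h import *
import json
C=[]
out={}
for n,p,th in(("disc",[480,-304,300],0.64),("base",[469,98,340],-0.3)):
    r.reach(p,quat(th)); r.hold(.3)
    m=imaging.camera_model("wrist");a=imaging.grab_frame("wrist")
    cv2.imwrite(f"pics/raw_{n}.png",a[:,:,::-1]);C.append(a[:,:,::-1])
    out[n]={k:np.array(v).tolist() for k,v in m.items()}
    print(readout.current_time_s(),np.round(readout.current_eef_pos(),1),np.round(m["extrinsics"],2).tolist(),m["fx"],m["cx"],m["cy"])
json.dump(out,open("w.json","w"))
for n,c in zip("db",C): cv2.imwrite(f"pics/w_{n}.png",cv2.resize(c,(800,600),interpolation=cv2.INTER_CUBIC))
E
```

```text
2.025 [ 479.7 -304.4  299.9] [[0.8, -0.57, -0.18, 431.51], [0.6, 0.77, 0.23, -237.48], [0.0, -0.29, 0.96, 464.56], [0.0, 0.0, 0.0, 1.0]] 264.7341797624575 258.4626827214822 189.2873057982165
3.875 [469.1  97.6 339.9] [[0.96, 0.28, 0.09, 494.21], [-0.3, 0.91, 0.28, 177.05], [0.0, -0.29, 0.96, 504.56], [0.0, 0.0, 0.0, 1.0]] 264.7341797624575 258.4626827214822 189.2873057982165
```

View pics/w_d.png

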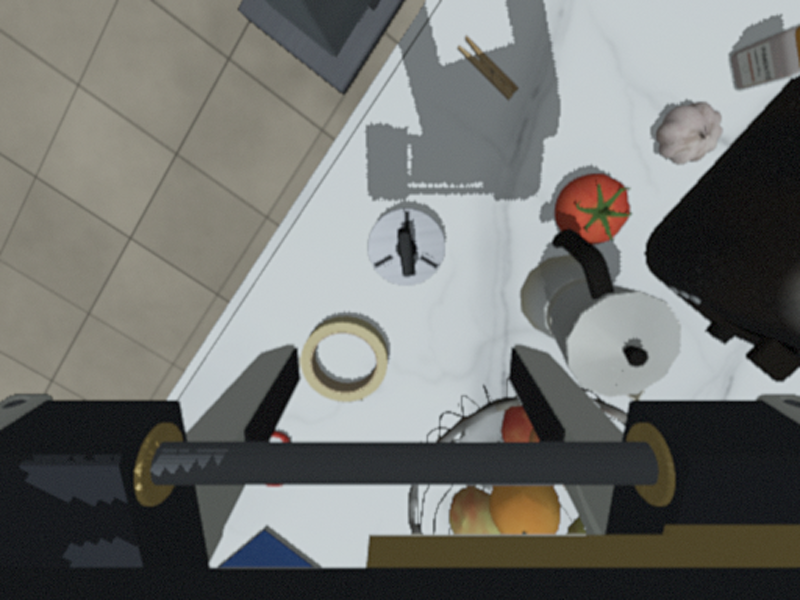

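View pics/w_b.png

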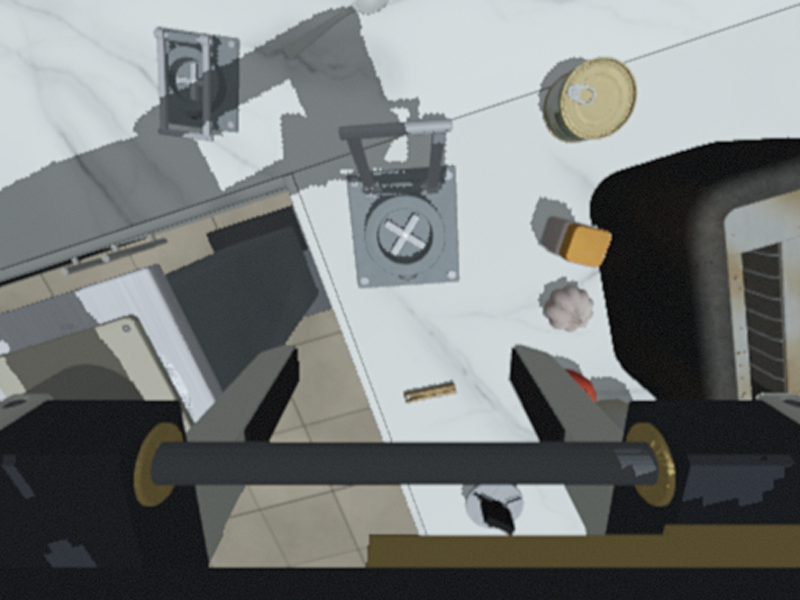

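The first view shows the disc at (406,245), wing nearly vertical in the picture. The second shows the large base, bore at (405,236), key an X, and the hold-down bar from (342,132) to (450,127). I'll enlarge both.

```bash
python3 - <<'E'
import cv2,numpy as np
d=cv2.imread("pics/raw_disc.png");b=cv2.imread("pics/raw_base.png")
A=cv2.resize(d[125:185,230:290],(360,360),interpolation=cv2.INTER_CUBIC)   # x6
B=cv2.resize(b[70:190,212:300],(440,600),interpolation=cv2.INTER_CUBIC)    # x5
A=np.vstack([A,np.zeros((240,360,3),np.uint8)])
K=cv2.resize(b[132:172,238:278],(240,240),interpolation=cv2.INTER_CUBIC);A[360:,:240]=K #x6
cv2.imwrite("pics/c2.png",np.hstack([A,B]))
E
```

```text
(no output)
```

View pics/c2.png

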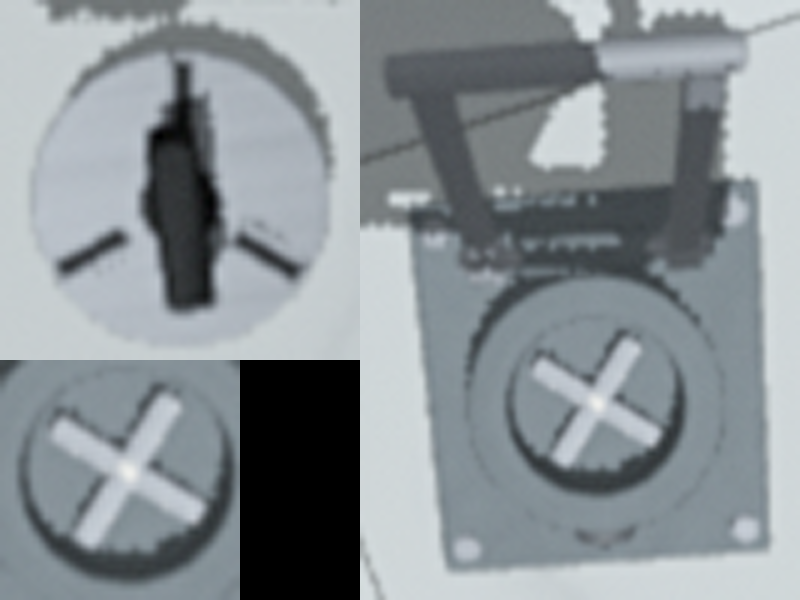

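```bash
python3 - <<'E'
from h import *
import json
from scipy.optimize import least_squares
W=json.load(open("w.json"));d=W["disc"];b=W["base"]
D=lambda x,y,z:onz(d,x/6+230,y/6+125,z)
ang=lambda p,q:np.degrees(np.arctan2(*(q-p)[:2][::-1]))
L,Rr,T,Bo=[D(*p,28) for p in((30,197),(330,197),(180,50),(180,345))]
print("disc c",(L+Rr)/2,(T+Bo)/2,np.linalg.norm(L-Rr),np.linalg.norm(T-Bo))
print("wing",ang(D(167,130,64),D(190,303,64)),"mid",(D(167,130,64)+D(190,303,64))/2,"slit",ang(D(180,65,28),D(180,197,28)), ang(D(60,270,28),D(125,237,28)),ang(D(298,273,28),D(237,238,28)))
K=lambda x,y:onz(b,x/6+238,(y-360)/6+132,25)
print("key",ang(K(57,429),K(200,513)),ang(K(88,541),K(170,397)),K(128,470),(K(57,429)+K(200,513))/2,(K(88,541)+K(170,397))/2)
B=lambda x,y,z:onz(b,(x-360)/5+212,y/5+70,z)
L,Rr,T,Bo=[B(*p,38) for p in((507,406),(686,406),(596,317),(596,495))]
print("rim",(L+Rr)/2,(T+Bo)/2,np.linalg.norm(L-Rr),np.linalg.norm(T-Bo))
c=[B(752,182,8),B(768,548,8),B(448,570,8)]
print("plate",ang(c[1],c[0]),ang(c[2],c[1]),np.linalg.norm(c[0]-c[1]),np.linalg.norm(c[2]-c[1]),"ctr of diag",(c[0]+c[2])/2)
# bar
def f(v):
    th,q,cx,cy=v;o=[]
    for x,px in((-42,(388,77)),(42,(746,53))):
        y=54-134*np.cos(q);z=50+134*np.sin(q)
        p=[cx+x*np.cos(th)-y*np.sin(th),cy+x*np.sin(th)+y*np.cos(th),z]
        o+=list(proj(b,p)-[(px[0]-360)/5+212,px[1]/5+70])
    o+=list(proj(b,[cx,cy,38])-[(596.5-360)/5+212,406/5+70]);return o
s=least_squares(f,[-.29,1.7,469,98]);print("bar fit",s.x,np.degrees(s.x[0]),s.fun)
E
```

```text
disc c [ 480.93548963 -299.11425003   28.        ] [ 481.69423986 -300.1374316    28.        ] 83.20454708440289 82.6413622754563
wing -45.833607697008354 mid [ 479.80816155 -298.55311233   64.        ] slit -53.29461189488824 63.80060868140959 -173.48334271128172
key -47.6622044344886 43.17881593647305 [474.14869252 106.95367098  25.        ] [474.33455067 106.47644134  25.        ] [474.2842612  106.92577434  25.        ]
rim [474.18438087 107.40843063  38.        ] [473.83243617 106.86792516  38.        ] 63.19776413725793 62.97413648768961
plate 77.41230436505022 -13.147059450401798 135.95533412019907 124.74607269043926 ctr of diag [474.23277622 111.03550559   8.        ]
bar fit [-2.32792564e-01  1.92759453e+00  4.73650866e+02  1.07426312e+02] -13.338031399280794 [-0.2960376   0.23183841  0.48513795 -0.24975345 -0.29166981  0.07968049]
```

Disc is at (481,-300) with yaw about -53.5°. Base is at (474,107) with yaw -13°. The hold-down is at q about 1.93, and the key is at about 42.8° (mod 90). I'll push the hold-down open a bit further to clear the gripper body, then grasp the disc.

```bash
cat >> h.py <<'E'
BC=np.array([474.0,107.1]);BT=np.radians(-13.0)
def bw(x,y,z):
    c,s=np.cos(BT),np.sin(BT);return [BC[0]+c*x-s*y,BC[1]+s*x+c*y,z]
def st(t=""):
    print(t,round(readout.current_time_s(),2),np.round(readout.current_eef_pos(),1),"F",np.round(readout.current_contact_force(),1),"open",round(readout.current_opening(),1))
E
python3 - <<'E'
from h import *
effector.gripper_to(5)
r.reach(bw(0,74,215),quat(BT)); st("above")
r.movel(bw(0,76,166),120); st("down")
r.movel(bw(0,121,149),60); st("pushed")
r.movel(bw(0,100,149),150); r.movel(bw(0,80,260),250)
effector.gripper_to(50)
th=np.radians(36.5)
r.reach([481.2,-299.6,110],quat(th)); st("over disc")
m=imaging.camera_model("wrist");a=imaging.grab_frame("wrist");t=imaging.grab_frame("top")
r.movel([481.2,-299.6,36],120); st("at disc")
effector.gripper_to(8); st("grip"); print(readout.current_finger_force(),readout.current_torque())
b=imaging.grab_frame("wrist")
cv2.imwrite("pics/p1.png",np.vstack([np.hstack([cv2.resize(x,(400,300)) for x in(a,b)]),np.hstack([cv2.resize(t[130:280,100:300],(400,300)),np.zeros((300,400,3),np.uint8)])])[:,:,::-1])
E
```

```text
above 5.94 [491.  179.  216.1] F [-0.2  0.5  0.1] open 5.2
down 6.5 [491.7 180.9 167.2] F [-0.1 -0.2  0.5] open 5.3
pushed 7.45 [501.1 225.2 149.1] F [-1.5 -1.9 -1.3] open 5.2
over disc 11.07 [ 481.7 -299.1  110.3] F [ 0.2  1.1 -0.8] open 49.9
at disc 11.93 [ 481.7 -299.9   36.6] F [ 0.4 -0.1 -0.3] open 50.0
grip 12.6 [ 481.1 -299.8   36.3] F [-2.2  0.2  3.4] open 13.9
29.7453635931015 [-0.08757943  0.39887712  0.04128946]
```

View pics/p1.png

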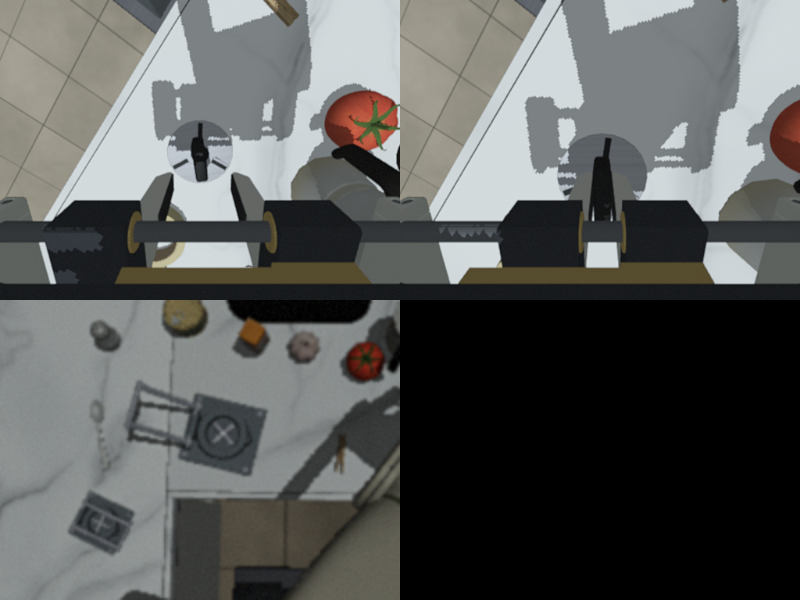

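The wing is gripped (13.9 mm), and the hold-down now leans back further. I'll lift, carry it over the base and look from near.

```bash
python3 - <<'E'
from h import *
import json
r.movel([481.1,-299.8,130],150); st("lift")
th=np.radians(132.8)
r.reach([474,107.1,130],quat(th)); 
r.movel([474,107.1,86],120); r.hold(.2); st("over base")
m=imaging.camera_model("wrist");a=imaging.grab_frame("wrist");s=imaging.grab_frame("side")
json.dump({k:np.array(v).tolist() for k,v in m.items()},open("w2.json","w"))
cv2.imwrite("pics/raw2.png",a[:,:,::-1]);ms=imaging.camera_model("side");u,v=proj(ms,[474,107,60]).astype(int);print(u,v,proj(m,[474,107,78]),readout.current_ee_rot())
A=cv2.resize(a[100:260,160:360],(500,400),interpolation=cv2.INTER_CUBIC)
S=cv2.resize(s[v-50:v+50,u-37:u+38],(300,400),interpolation=cv2.INTER_CUBIC)
cv2.imwrite("pics/p2.png",np.hstack([A,S])[:,:,::-1])
E
```

```text
lift 13.43 [ 480.5 -299.3  128.7] F [ 0.6 -0.9 -2.7] open 13.7
over base 15.65 [474.9 107.1  87.1] F [ 0.1 -0.2 -3.1] open 14.0
251 154 [258.59201033 224.48528311] [ 6.69326366e-04 -3.64863849e-01  9.31060625e-01 -1.89309425e-04]
```

View pics/p2.png

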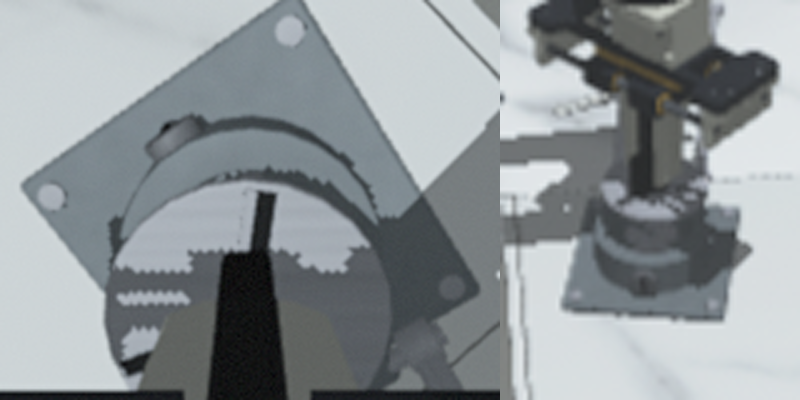

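The disc hangs level just over the housing: flange spans (105,310) to (392,300), top at (250,182), with the dial at (175,137). Clearance is only 1.5 mm, so I'll fit the flange and housing circles by code.

```bash
python3 - <<'E'
from h import *
import json
from scipy.optimize import least_squares
from scipy.ndimage import map_coordinates
m=json.load(open("w2.json"));g=cv2.GaussianBlur(cv2.imread("pics/raw2.png",0).astype(float),(0,0),.7)
def fit(c0,z,rad,A,sgn,g=g,m=m,w=5):
    c=np.array(c0,float)
    for _ in range(5):
        P=[]
        for a in A:
            rr=np.arange(rad-w,rad+w,.25)
            uv=np.array([proj(m,[c[0]+k*np.cos(a),c[1]+k*np.sin(a),z]) for k in rr])
            v=map_coordinates(g,[uv[:,1],uv[:,0]],order=1);d=np.gradient(v)*sgn if sgn else abs(np.gradient(v))
            i=d.argmax()
            if d[i]>2: P.append(c+rr[i]*np.array([np.cos(a),np.sin(a)]))
        P=np.array(P);f=lambda x:np.hypot(*(P-x[:2]).T)-rad
        s=least_squares(f,c,loss="soft_l1",f_scale=.5);c=s.x
    return c,len(P),np.median(abs(f(c)))
# visible side: direction of image up in world
up=np.array(m["extrinsics"])[:2,1];a0=np.arctan2(up[1],up[0]);print(np.degrees(a0))
for h in(60,80,95): print("flange",fit([475,107],78.8,42,a0+np.radians(np.arange(-h,h,4)),0))
for h in(50,70,80): print("housing",fit([474,107],38,46,a0+np.radians(np.arange(-h,h,4)),0))
W=json.load(open("w.json"));gb=cv2.GaussianBlur(cv2.imread("pics/raw_base.png",0).astype(float),(0,0),.7)
A=np.radians(np.arange(0,360,5))
print("housing0",fit([474,107],38,46,A,0,gb,W["base"],4));print("bore0",fit([474,107],38,31.5,A,0,gb,W["base"],4))
gd=cv2.GaussianBlur(cv2.imread("pics/raw_disc.png",0).astype(float),(0,0),.7)
print("disc0",fit([481,-300],28,42,A,0,gd,W["disc"],4))
E
```

```text
-137.1866573644101
flange (array([476.58057809, 109.3709243 ]), 30, np.float64(0.2580540894328571))
flange (array([476.73346138, 109.31307622]), 40, np.float64(0.26690417497529495))
flange (array([476.78245032, 109.28222676]), 48, np.float64(0.2671015675691315))
housing (array([470.32724308, 108.11639768]), 25, np.float64(1.0030853759521392))
housing (array([470.63468125, 107.93870044]), 35, np.float64(0.8565811804226939))
housing (array([471.26333963, 107.87187734]), 38, np.float64(0.6943377066356184))
housing0 (array([472.56945474, 107.23013188]), 25, np.float64(0.6489867042009578))
bore0 (array([473.14666411, 107.85620425]), 49, np.float64(0.2565623596672282))
disc0 (array([ 480.72941128, -300.69838371]), 38, np.float64(0.9990062823577084))
```

```bash
python3 - <<'E'
from h import *
import json
m=json.load(open("w2.json"));b=json.load(open("w.json"))["base"]
F=[onz(b,(x-360)/5+212,y/5+70,9) for x,y in((737,210),(746,530),(467,549))]
N=[onz(m,x/2.5+160,y/2.5+100,9) for x,y in((453,288),(291,30),(51,196))]
for f,n in zip(F,N): print(np.round(f,1),np.round(n,1))
# refined centroid of bright bolts in both raw images
def cen(img,c,w=4):
    c=np.array(c,float)
    for _ in range(4):
        u,v=np.round(c).astype(int);p=img[v-w:v+w+1,u-w:u+w+1].astype(float)
        q=np.clip(p-np.percentile(p,70),0,None);yy,xx=np.mgrid[v-w:v+w+1,u-w:u+w+1];c=np.array([(q*xx).sum(),(q*yy).sum()])/q.sum()
    return c
A=cv2.imread("pics/raw_base.png",0);B=cv2.imread("pics/raw2.png",0)
for f,n in zip(((737,210),(746,530),(467,549)),((453,288),(291,30),(51,196))):
    cf=cen(A,((f[0]-360)/5+212,f[1]/5+70),3);cn=cen(B,(n[0]/2.5+160,n[1]/2.5+100),7)
    print("ref",np.round(onz(b,*cf,9),1),np.round(onz(m,*cn,9),1),cf,cn)
E
```

```text
[542.  155.5   9. ] [434.5 181.8   9. ]
[513.9  40.3   9. ] [407.4  66.7   9. ]
[408.7  64.9   9. ] [512.8  41.8   9. ]
ref [541.1 155.9   9. ] [436.6 195.7   9. ] [286.84410646 111.9581749 ] [348.94186047 225.38372093]
ref [513.2  41.6   9. ] [407.7  64.7   9. ] [288.70241935 175.41854839] [274.58955224 110.61833689]
ref [408.1  66.1   9. ] [522.3  39.2   9. ] [232.94130435 179.31956522] [172.07142857 183.67857143]
```

```bash
cat >> h.py <<'E'
def F(): return np.array(readout.current_contact_force())
def down(x,y,z0,z1,lim,step=1.0,f0=-3.0,v=40):
    """step down at x,y until upward force exceeds lim; returns (z, hit)"""
    z=z0
    while z>z1:
        z-=step; r.movel([x,y,z],v); r.hold(.03)
        f=F()[2]-f0
        if f>lim: return z,True
    return z,False
E
cat > ins.py <<'E'
from h import *
th=np.radians(132.8);X=np.array([-np.sin(th),np.cos(th)]);Y=np.array([np.cos(th),np.sin(th)])
c=np.array([471.9,107.2])
r.movel([*c,80],100); r.hold(.2); f0=F(); st("start")
z,hit=down(*c,79,66,6,1.0,f0[2]); st(f"down {z} {hit}"); print(F()-f0)
if hit:
    for a,b in((-1.5,0),(1.5,0),(0,1.2),(0,-1.2),(-1.5,-1.2),(1.5,-1.2),(1.5,1.2),(-1.5,1.2),(3,0),(-3,0)):
        p=c+a*X+b*Y
        r.movel([*p,z+.3],30); r.hold(.05); f=F()-f0; zz=readout.current_eef_pos()[2]
        print(a,b,round(zz,2),np.round(f,1))
        if f[2]<3:
            z2,h=down(*p,z+.3,z-4,6,1,f0[2]); print("try",z2,h,np.round(F()-f0,1))
            if not h: break
            z=z2
        if readout.current_time_s()>32: break
st("end")
E
python3 ins.py
```

```text
start 16.2 [472.  107.2  80.1] F [ 0.3 -0.6 -2.8] open 13.7
down 66.0 False 19.88 [471.9 107.   66. ] F [ 0.2 -5.3 -0.1] open 13.9
[-0.1379887  -4.69666275  2.706615  ]
end 19.88 [471.9 107.   66. ] F [ 0.2 -5.3 -0.1] open 13.9
```

The hub is in the bore at first try; only a small side load of -4.7 N in y. I'll relieve that and go on down, turning if it lands on the key.

```bash
cat > seat.py <<'E'
from h import *
f0=np.array([.3,-.6,-2.8]);c=np.array([471.9,106.4]);th0=132.8
r.movel([*c,66],40); r.hold(.05); print(np.round(F()-f0,1))
z,hit=down(*c,66,55.5,7,1.0,f0[2]); st(f"{z} {hit}"); print(np.round(F()-f0,1))
if hit and z>57:
    done=False
    for d in (1.5,3,4.5,6,-1.5,-3,-4.5,-6,-7.5,-9):
        r.movel([*c,z],40,rot=quat(np.radians(th0+d))); r.hold(.05); f=F()-f0; e=readout.current_eef_pos()
        print(d,np.round(e[2],2),np.round(f,1),np.round(readout.current_torque(),2))
        if f[2]<3:
            z2,h=down(*c,z,z-2.5,7,1,f0[2]); print("try",z2,h)
            z=z2
            if not h: done=True;break
    print(done)
st("end")
E
python3 seat.py
```

```text
[ 0.4 -1.5  1.7]
55.0 False 23.3 [471.8 106.3  54.9] F [-1.5 -2.9 -1.7] open 13.9
[-1.8 -2.3  1.1]
end 23.3 [471.8 106.3  54.9] F [-1.5 -2.9 -1.7] open 13.9
```

Hub is below the key's top (disc at z about 18.6 mm) with almost no force, so it dropped over the key. Now the last 2.6 mm, a release and a check.

```bash
python3 - <<'E'
from h import *
f0=np.array([.3,-.6,-2.8]);c=np.array([471.8,106.2])
z,h=down(*c,55,50.5,6,.5,f0[2]); r.hold(.1);st(f"{z} {h}");print(np.round(readout.current_torque(),2))
effector.gripper_to(40); r.hold(.1); st("released")
r.movel([*c,130],150)
# retreat toward -y side of base and look
p=bw(0,-30,200); r.reach(p,quat(np.radians(132.8))); r.hold(.2)
m=imaging.camera_model("wrist");a=imaging.grab_frame("wrist");s=imaging.grab_frame("side");ms=imaging.camera_model("side")
cv2.imwrite("pics/raw3.png",a[:,:,::-1])
u,v=proj(m,bw(0,0,44)).astype(int);print(u,v); u=np.clip(u,75,437);v=np.clip(v,60,324)
us,vs=proj(ms,bw(0,0,40)).astype(int)
A=cv2.resize(a[v-60:v+60,u-75:u+75],(500,400),interpolation=cv2.INTER_CUBIC)
S=cv2.resize(s[vs-50:vs+30,us-30:us+30],(300,400),interpolation=cv2.INTER_CUBIC)
cv2.imwrite("pics/p3.png",np.hstack([A,S])[:,:,::-1]);st()
E
```

```text
51.5 True 25.38 [472.2 106.3  52.2] F [-3.7 -0.7  5.9] open 13.9
[-0.35  0.72 -0.01]
released 26.13 [471.8 106.2  51.5] F [0.  0.7 0.6] open 39.9
270 195
 27.51 [466.3  78.1 198.4] F [0.8 0.9 0.1] open 39.8
```

View pics/p3.png

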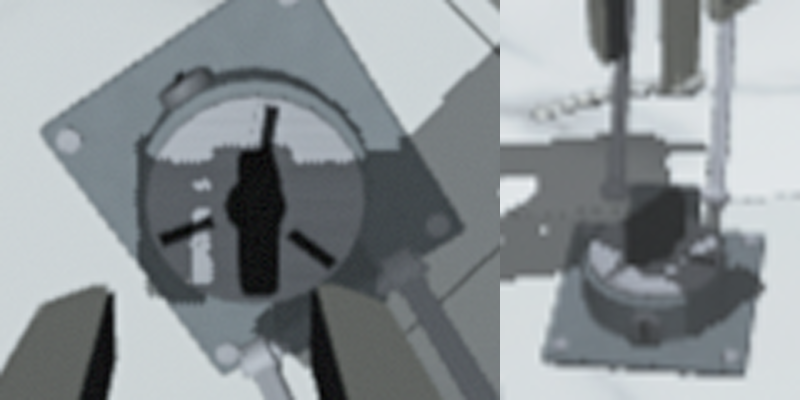

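The disc is seated and concentric: the flange circle centres on the housing at (255,195) in the wrist crop and lies flush in the side crop. Contact came at exactly the expected height. Next I swing the hold-down shut.

```bash
cat > clamp.py <<'E'
from h import *
import h; h.BC=np.array([473.2,107.6])
p=readout.current_eef_pos(); r.movel([p[0],p[1],250],250); effector.gripper_to(2)
r.reach(bw(0,172,235),quat(BT)); r.movel(bw(0,172,151),150); r.hold(.1); f0=F(); st("behind")
bar=lambda q:(54-134*np.cos(q),50+134*np.sin(q))
mx=0
for q in np.arange(2.3,.94,-.09):
    y,z=bar(q); r.movel(bw(0,y+13,z-8),90); f=F()-f0; mx=max(mx,np.linalg.norm(f))
    if mx>18: st("ABORT"); raise SystemExit
    if abs(q-1.58)<.05: print("mid",np.round(f,1))
st("A done"); print(mx,np.round(f,1))
y,z=bar(q); q0=q
r.movel(bw(0,y+25,z-8),120); r.movel(bw(0,y+25,z+40),200); r.movel(bw(0,y-3,z+40),200)
r.hold(.1); f0=F(); st("above bar")
E
python3 clamp.py
```

```text
behind 31.91 [512.9 275.6 152.8] F [0.2 0.6 0.6] open 2.0
mid [-0.7  0.3 -0.7]
A done 36.51 [470.3  96.4 150.5] F [1.1 0.3 0. ] open 1.9
1.923082604297476 [ 0.9 -0.3 -0.6]
above bar 37.54 [466.7  81.5 198.1] F [-0.5  0.5 -0.1] open 1.8
```

The forces are low, so I'll feel whether the bar is where it should be (q about 0.95, top at z about 164).

```bash
python3 - <<'E'
from h import *
import h; h.BC=np.array([473.2,107.6])
q=2.3-.09*15;y=54-134*np.cos(q);z=50+134*np.sin(q);print(q,y,z)
p=bw(0,y,0);r.movel(bw(0,y,176),100);r.hold(.1);f0=F();zz=174
while zz>154:
    r.movel([p[0],p[1],zz],40);r.hold(.05);f=F()-f0;print(zz,np.round(f,1))
    if np.linalg.norm(f)>1.3: break
    zz-=2
st()
E
```

```text
0.95 -23.945533988160406 158.99767764177608
174 [ 0.5 -0.5  0. ]
172 [-0.8 -0.5  0.1]
170 [ 0.2  0.4 -1. ]
168 [ 0.2  0.5 -0.3]
166 [0.1 1.  0.5]
164 [-1.   0.8 -0.6]
 39.83 [467.7  84.3 163.9] F [-0.9  0.6 -0.4] open 2.2
```

```bash
python3 - <<'E'
from h import *
import h; h.BC=np.array([473.2,107.6])
I={n:imaging.grab_frame(n) for n in("top","side","wrist")}
ct=lambda n,p:proj(imaging.camera_model(n),p).astype(int)
u,v=ct("top",bw(0,40,80));A=cv2.resize(I["top"][v-50:v+50,u-66:u+67],(400,300),interpolation=cv2.INTER_CUBIC)
u,v=ct("side",bw(0,40,100));B=cv2.resize(I["side"][max(v-75,0):v+75,u-100:u+100],(400,300),interpolation=cv2.INTER_CUBIC)
W=cv2.resize(I["wrist"],(400,300),interpolation=cv2.INTER_AREA)
cv2.imwrite("pics/p4.png",np.vstack([np.hstack([A,B]),np.hstack([W,0*W])])[:,:,::-1]);print(u,v)
for q in (0.95,1.2,1.5,1.9,2.2):
    P=bw(0,54-134*np.cos(q),50+134*np.sin(q));print(q,ct("wrist",P)*.78,(ct("side",P)-[u-100,max(v-75,0)])*2)
E
```

```text
252 136
0.95 [200.46 180.18] [194 142]
1.2 [200.46 156.  ] [196 122]
1.5 [200.46 106.86] [200 102]
1.9 [200.46  23.4 ] [204  88]
2.2 [200.46 -27.3 ] [208  86]
```

View pics/p4.png

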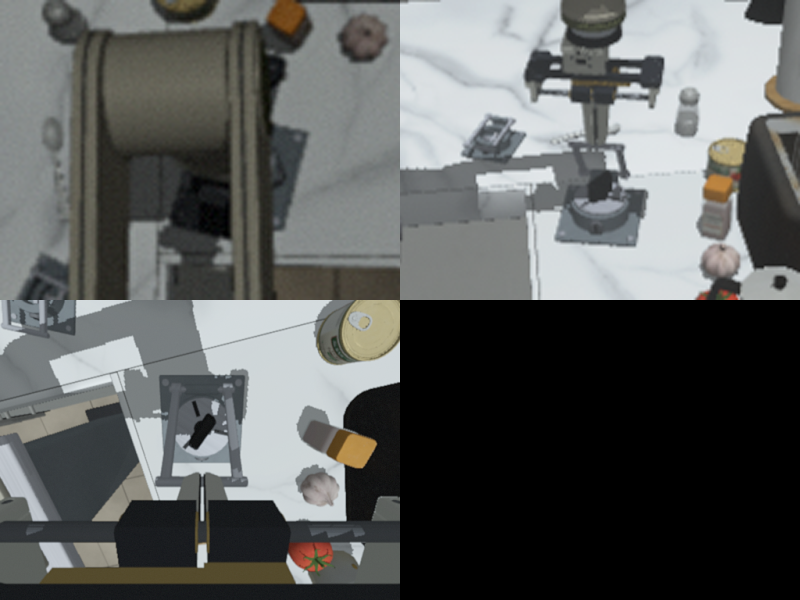

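The last picture shows the bar at (200,482) in the wrist view, which matches q = 0.95 with the fingertip on it. The disc is still seated and the bystanders look untouched. Now I press it down along its arc.

```bash
python3 - <<'E'
from h import *
import h; h.BC=np.array([473.2,107.6])
f0=np.array([0,.2,0.])
for q in np.arange(.9,.06,-.08):
    y,z=54-134*np.cos(q),50+134*np.sin(q)
    r.movel(bw(0,y+1,z+5),90); f=F()-f0
    if np.linalg.norm(f)>15: st("ABORT");raise SystemExit
st("near"); print(q,np.round(f,1))
p=bw(0,-79.5,0); z=readout.current_eef_pos()[2]
while z>49:
    z-=1; r.movel([p[0],p[1],z],40); r.hold(.05); f=F()-f0; print(round(z,1),np.round(readout.current_eef_pos()[2],1),np.round(f,1))
    if f[2]>7: break
st("pressed")
E
```

```text
near 42.89 [455.   31.3  68. ] F [-0.1 -0.6  1.3] open 2.1
0.10000000000000042 [-0.1 -0.8  1.3]
67.0 67.2 [-0.9  0.9  0. ]
66.0 66.0 [ 0.5 -0.8  0.7]
65.0 64.9 [ 0.2 -0.8  0.7]
64.0 63.8 [-1.   0.1  0. ]
63.0 62.8 [-0.3 -0.4 -0.1]
62.0 61.9 [-0.8 -0.8  0.3]
61.0 60.9 [ 0.  -0.3  0.1]
60.0 59.9 [ 1.4 -0.4  0.5]
59.0 58.9 [ 0.8 -1.1  0.2]
58.0 57.9 [-1.1  0.6 -0.1]
57.0 56.9 [-0.8  0.2 -0.4]
56.0 55.9 [ 1.   0.  -0.1]
55.0 55.1 [-1.   0.2  3.6]
54.0 54.8 [-5.2 -1.  11.2]
pressed 47.09 [455.5  30.1  54.8] F [-5.2 -0.8 11.2] open 2.1
```

Firm stop at tip z = 55, which is exactly the shut height. I'll back off, check the bar numerically in the wrist image, and hand in.

```bash
python3 - <<'E'
from h import *
import h; h.BC=np.array([473.2,107.6])
p=readout.current_eef_pos(); r.movel([p[0],p[1],160],120); r.reach(bw(0,-60,280),quat(BT)); r.hold(.3)
m=imaging.camera_model("wrist");g=imaging.grab_frame("wrist").mean(2)
cv2.imwrite("pics/fin.png",g)
for x in(-20,0,20):
    print(x,[(int(y),int(g[tuple(np.round(proj(m,bw(x,y,50))).astype(int)[::-1])])) for y in np.arange(-100,-56,3)])
st()
E
```

```text
-20 [(-100, 214), (-97, 214), (-94, 214), (-91, 214), (-88, 213), (-85, 200), (-82, 177), (-79, 173), (-76, 139), (-73, 206), (-70, 210), (-67, 209), (-64, 211), (-61, 162), (-58, 107)]
0 [(-100, 209), (-97, 209), (-94, 206), (-91, 200), (-88, 196), (-85, 186), (-82, 169), (-79, 157), (-76, 145), (-73, 214), (-70, 214), (-67, 214), (-64, 211), (-61, 131), (-58, 116)]
20 [(-100, 209), (-97, 211), (-94, 211), (-91, 213), (-88, 214), (-85, 202), (-82, 178), (-79, 165), (-76, 144), (-73, 216), (-70, 216), (-67, 215), (-64, 218), (-61, 170), (-58, 116)]
 49.03 [459.2  49.  278.9] F [ 0.9  0.2 -0.2] open 1.8[ WARN:0@1.169] global loadsave.cpp:1063 imwrite_ Unsupported depth image for selected encoder is fallbacked to CV_8U.
```

The bar lies at y from -85 to -75 at z = 50, so the hold-down is shut.

```bash
python3 -c "
from station import r
print(r.close_job())"
```

```text
the job is handed in; nothing more can be done
None
```

The disc is seated over the drive key with its flange flush on the base, the hold-down was then shut fully over it, and the job was handed in after about 49 s of the 72 s allowed.

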